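# Fix the nailbrush in its screw clamp for one-handed scrubbing

### The arm

A 6-joint arm with a two-finger parallel gripper is mounted at the origin on the work surface. World frame = base frame: x ahead of the robot, y to its left, z up, the work surface at z = 0. Lengths are in m, angles in rad, forces in N, time in s.
With the tool pointing down it reaches from about 0.425 to 0.925 m from the base axis. Payload 12.5 kg.
Tool frame: the origin (TCP) lies on the centre line of the jaws, within the pads' length; the fingertips stand 11 mm ahead of it and the grasp point (between the pads) lies 8 mm behind it (tips_ahead is the distance from the TCP to the fingertips, in m); y points along the fingers, x is the direction in which the jaws open and shut, and the axes are right-handed (so a half turn about y gives the same grasp; the last joint's range is limited). The gripper opens to 85 mm and grips with 20 to 120 N. Pads are 22 mm wide; open, the fingers measure 114 mm over their backs; the gripper's body (76 mm by 85 mm) begins 54 mm behind the grasp point. The pads swing forward as they close: fully open they stand 13 mm farther back than shut.
Start: joints at [1.216, 0.491, 1.559, -0, 1.092, -0.106], TCP at [0.154, 0.606, 0.242] pointing down, gripper open.
Joint ranges: [-3.1, 3.1], [-0.84, 2.19], [0.05, 2.79], [-1.13, 4.28], [0.06, 2.93], [-2.69, 2.69]. Speed limits (rad/s): [2.22, 2.22, 2.79, 3.14, 3.14, 3.14].

### API

Orientations are given as [roll, pitch, yaw] about the fixed x, y, z axes, in that order (R = Rz(yaw) Ry(pitch) Rx(roll)).
In Python, from cell import * gives the robot as it stands.
- The arm moves only by the tool carry_out, never from a script. Its arguments are lists of equal length, an entry for each row: "claw": the closure, from 0 (fully open) to 1 (shut); "delta_pos": the shift along the tool's x, y, z in cm, a list of three; "dr": the turn, a rotation vector about the tool's x, y, z in degrees, a list of three. In form: {"claw": [claw, ...], "delta_pos": [[dx, dy, dz], ...], "dr": [[wx, wy, wz], ...]}. A call has 1 to 12 rows; each row shifts and turns the pose as measured when the row begins, along the tool's axes as they then stand; what a row does not reach is not made up. A row lasts 1/10 s, in which the tool goes at most 50 mm and 8.59 degrees, less where a joint would pass 70% of its speed; a pose out of reach is approached as far as the arm can. A call with a gripper value outside its range is refused whole. The fingers move at their own pace and stop on an object; "grip_force" is the grip in N (left out, the last holds). Time passes only in rows, so rows that do not move let the fingers close. It gives the time, the measured TCP pose, the force and the opening at its end, in the units of the state.
- state(): the state, without advancing time (a new reading comes with each control period).
- read_camera(name): name is "scene" or "side" or "wrist"; returns the picture (384x512x3 uint8, red, green, blue); there is no depth.
- calibration(name): a dict with "intrinsics" (3x3 intrinsics, pixels), "dist_coeffs" ([k1, k2, p1, p2, k3] as OpenCV has them; the pictures are not rectified), "rvec" (rotation vector, rad) and "tvec" (3), from world to camera coordinates, as OpenCV has them; the wrist camera has in their place "hand_eye" (4x4, takes a point from camera to tool coordinates, whose origin is the TCP and whose axes are the tool frame's). Camera axes: x right, y down, z forward; pixel columns grow to the right and rows downward; lengths in m; the calibration is good to about 2 mm. A picture is of the moment at which its call begins: read the wrist's pose just before it. calibration takes no time and is no camera call.
- job_done(): hands the job in, once; it reports no verdict.
Trained networks look in the newest picture that a camera, given by its name, has taken for a name from the list of things; names that differ only in an ending like _2 or _b are one class to them, and where a whole thing is asked for, a point or a joint stands for the part that bears it (a point fixed in the world has none). Each returns a list of dicts, best first, with "conf" (0 to 1); they miss things now and then, are a little off and sometimes report something else, mostly with a low value. They report only what shows in the picture. A call takes as long as a camera call. They do not tell look-alikes from the thing itself.
- look_for(thing, camera): "rect" ([centre column, centre row, width, height] in pixels, round what is visible of it).
- tip_of(thing, camera): "xy" ([column, row] in pixels: a listed point, or the origin of a listed thing).
The state is a dict: "time_s": time; "qpos": joint angles; "joint_vel": joint speeds; "tau": joint torques, N m; "position": TCP position; "eef_rot": TCP orientation; "wrist_force": force on the tool from outside, world axes, zero at the start; "ft_torque": the same for the moment, N m; "width": finger opening in m.
Only numpy, scipy, OpenCV 4.12 (cv2) and the standard library are available. Lean on these libraries where they do the work, as an engineer would, in place of code of your own. Each camera call takes 0.05 s, during which the arm holds its last target.

### The job

Set up the nailbrush for one-handed use: lay it bristles up and straight along the clamp's narrow rest with its bare tail centred under the rubber pad and its head sticking out of the mouth, and let go of it. Then wind the clamp's crank clockwise until the pad meets the wood and snug it, about a tenth of a turn more, so that the brush is held firmly but not screwed down hard, and let go. Leave the other things on the shelf where they are.

Things in the scene. Friction and masses are not known exactly. Their poses are not given: they have to be found in the camera images.
- nailbrush: Wooden nailbrush, 132 mm long, 55-90 g, flat underside. Origin on the underside at mid-length; x axis towards the tail, z up (bristles up). Head 62 x 38 mm, 16 mm thick, x = -66 to -4 mm, with pale bristles 54 x 30 mm up to z = 28 mm. Bare tail 24 mm wide, 16 mm thick, to x = +66 mm. Starts flat, bristles up, tail roughly towards -y, in one of three places it shares with comb and pumice.
- head (a point): Middle of the nailbrush's head, on its underside (brush x = -35 mm): grasp the head here across its 38 mm width.
- tail (a point): The spot on the tail's top face to be clamped: brush x = +44 mm, 22 mm from the tail's end, 16 mm above the underside. Rightly laid it is straight under the pad, the tail's end 11 mm short of the column.
- clamp: Grey C-shaped clamp with an upright screw, fixed to the shelf. Origin on the shelf under the screw's axis; the mouth opens to its own -x (roughly world +y), column at x = +33 to +59 mm. Base plate x = -80 to +70, 90 mm wide, 8 mm high. Upper arm: column to x = -16, 32 mm wide, z = 84 to 104 mm. A rightly laid brush has the clamp's yaw, its head clear of the upper arm.
- rest (a point): Top face of the rest, on the screw's axis, 30 mm above the shelf. The rest is a plain aluminium bar 22 mm wide that runs along the clamp's x axis from x = -80 to +25 mm; the brush lies flat on it, lengthwise, the head overhanging its sides and end.
- pad_face (a point): Underside centre of the round rubber pad (22 mm across, does not turn) at the screw's foot: 32 mm above the rest at crank value 0, i.e. 16 mm above a laid tail, sinking 4 mm per rad. It is sprung, 8 N per mm, 5 mm of travel: after it meets the wood each further rad adds about 30 N. 8 to 40 N is snug, 20 N is meant.
- crank (a joint): Crank angle, rad: 0 wide open, growing clockwise from above (pad sinks); range 0 to 5.5, starts at 0.1 to 1.7. The arm points at 0.9 minus this in the clamp frame (counterclockwise from its x): at first away from the mouth. At about 4.0, arm straight out over the mouth and brush head, the pad meets a laid tail. Friction 0.13 N m (3.5 N at the knob), more once the pad presses; it stays where left.
- crank_knob (a point): Middle of the crank's upright black round knob, 16 to 18 mm across, 36 mm tall, which spins freely on the crank arm, 38 mm from the screw's axis. Its middle is 160 mm above the shelf at crank value 0 and sinks 4 mm per rad; the arm's top lies 21 mm below it.
- comb: Grey plastic comb, 150 x 34 mm, 6 mm thick, flat on the shelf; leave alone.
- pumice: Grey pumice stone, 95 x 48 x 28 mm; leave alone.
- soap_dish: Stainless steel soap dish, 125 x 85 x 20 mm; leave alone.
- soap: Bar of soap in the dish, 75 x 48 x 22 mm; leave alone.
- denture_bath: Clear plastic denture bath with white strainer basket, 115 x 95 mm, 85 mm tall with the basket's handle; leave alone.
- tumbler: White ceramic tumbler, 72 mm across, 95 mm tall; leave alone.
- lotion: White lotion bottle, 54 mm across, 150 mm tall; leave alone.
- pad: The round rubber pad with its steel cup, 22 mm across, 11 mm tall, origin at the centre of its underside (the same point as pad_face).
Mind the look-alikes: they are no part of the job. Of the things like the clamp, leave any that is red; of the rest the smaller one is meant.

How it is judged:
On the way, in this order (a step that is already met when the one before it is completed fails the run):
1. the nailbrush lies flat along the rest, bristles up, tail under the pad, head out of the mouth, and is let go (horizontal distance between tail and pad_face below 0.012 m and angle between the x axis of nailbrush and the x axis of clamp, either way round below 0.2 rad and z of tail in the frame of clamp between 0.042 and 0.05 m and angle between nailbrush's own z axis and vertical below 0.1 rad and x of head in the frame of clamp below 0 m and contact force between the fingers and nailbrush below 0.1 N and contact force between pad and nailbrush below 2 N), for 0.2 s.
2. the pad presses on the tail (contact force between pad and nailbrush above 5 N), for 0.1 s.
At the end, for the whole second after the job is handed in: the nailbrush lies flat and bristles up on the clamp's rest, along it within 0.2 rad, head out of the mouth, its clamping spot within 12 mm of the pad's centre (horizontally), pressed by the pad with 8 to 40 N; crank and brush at rest (horizontal distance between tail and pad_face below 0.012 m and angle between the x axis of nailbrush and the x axis of clamp, either way round below 0.2 rad and z of tail in the frame of clamp between 0.042 and 0.05 m and angle between nailbrush's own z axis and vertical below 0.1 rad and x of head in the frame of clamp below 0 m and contact force between pad and nailbrush between 8 and 40 N and linear speed of nailbrush below 0.01 m/s and velocity of joint crank between -0.05 and 0.05 rad/s); the robot touches nothing.
It fails at once if the pad is screwed down hard on the brush (over 45 N) (contact force between pad and nailbrush above 45 N).
It fails at once if a bystander (comb, pumice, soap dish, soap, denture bath, tumbler, lotion) is moved by more than 30 mm (distance of any of comb, pumice, soap_dish, soap, denture_bath, tumbler, lotion from where it was at the start of the episode above 0.03 m).
It also fails if it takes over 59 s, if anything falls off the work surface, if the arm or the gripper's body presses on something with over 40 N, if the wrist force passes 120 N, or if a joint passes its speed limit or range.

## Working session

There is one attempt and no reset: what is moved stays moved. The work goes in short steps, Python scripts to look and compute and a tool call to move; the robot and the scene stay as the last step left them, time stands still between calls to the robot, and variables do not carry over. Pictures are saved under pics/ and viewed, and the job is handed in when it is done.

Besides the shell and the picture viewer there is one more tool, called in YAML: its name, and indented under it one key for each argument. carry_out: Moves the arm, as the interface text tells. Its arguments: {"type":"object","properties":{"claw":{"type":"array"},"delta_pos":{"type":"array"},"dr":{"type":"array"},"grip_force":{"type":"number"}},"required":["claw","delta_pos","dr"]}

```bash
ls; mkdir -p pics
cat > h.py <<'E'
from cell import *
import numpy as np, cv2, json
from scipy.spatial.transform import Rotation as R
def snap(n,f):
    s=state(); im=read_camera(n); cv2.imwrite('pics/'+f+'.png',im[:,:,::-1]); return im,s
E
python3 - <<'E'
from h import *
s=state();print({k:np.round(v,3).tolist() for k,v in s.items()})
for n in("scene","side","wrist"):
    snap(n,n+"0"); print(n,{k:np.round(v,4).tolist() for k,v in calibration(n).items()})
print(state()['time_s'])
E
```

```text
pics
{'time_s': 0.0, 'qpos': [1.216, 0.492, 1.559, -0.0, 1.092, -0.106], 'joint_vel': [-0.0, 0.001, 0.001, -0.002, -0.001, -0.0], 'tau': [0.001, -61.844, -26.159, -0.0, 0.004, 0.0], 'position': [0.154, 0.606, 0.242], 'eef_rot': [-1.571, 0.001, 1.322], 'wrist_force': [-0.697, 0.086, -0.388], 'ft_torque': [0.005, -0.019, -0.04], 'width': 0.085}
scene {'intrinsics': [[411.4908, 0.0, 250.2578], [0.0, 411.4908, 186.1244], [0.0, 0.0, 1.0]], 'dist_coeffs': [-0.1319, 0.0, 0.0, 0.0, 0.0], 'rvec': [0.9556, 2.5477, -0.9949], 'tvec': [0.3693, -0.1519, 1.3672]}
side {'intrinsics': [[436.9237, 0.0, 253.1877], [0.0, 436.9237, 192.3554], [0.0, 0.0, 1.0]], 'dist_coeffs': [-0.1445, 0.0, 0.0, 0.0, 0.0], 'rvec': [2.3666, -0.7247, 0.253], 'tvec': [-0.4251, 0.2849, 1.2204]}
wrist {'intrinsics': [[317.5265, 0.0, 254.1398], [0.0, 317.5265, 188.7534], [0.0, 0.0, 1.0]], 'dist_coeffs': [-0.0318, 0.0, 0.0, 0.0, 0.0], 'hand_eye': [[1.0, -0.0011, 0.0004, 0.0005], [-0.0007, -0.2913, 0.9566, -0.1327], [-0.0009, -0.9566, -0.2913, 0.0742], [0.0, 0.0, 0.0, 1.0]]}
0.15
```

View pics/scene0.png

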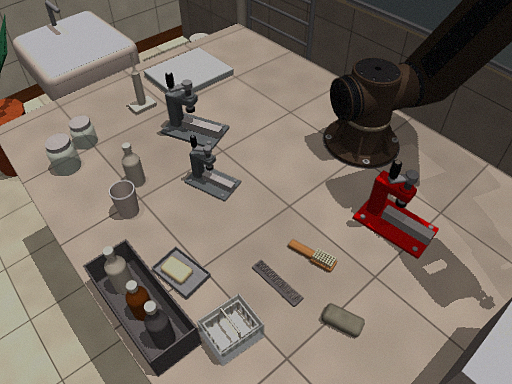

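View pics/side0.png

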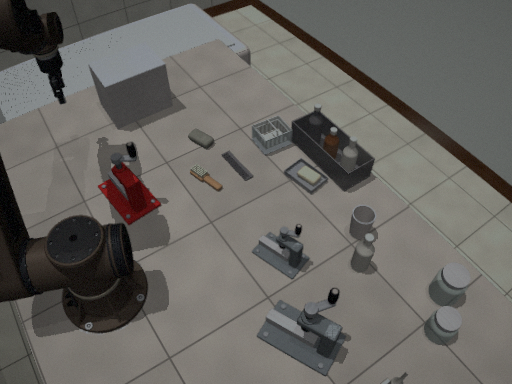

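View pics/wrist0.png

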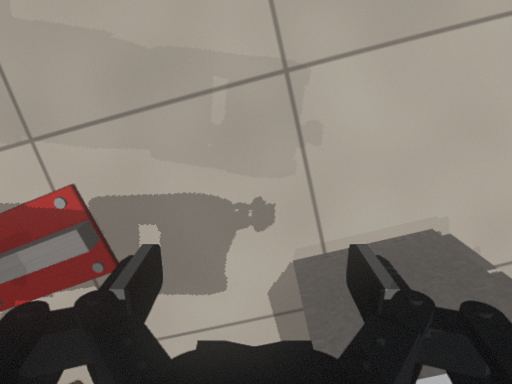

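Clamp candidates, with scene and side pixels:
- red: (398,205) / (130,190), to be left alone
- large grey: (195,118) / (305,330)
- small grey: (212,172) / (283,250), which fits the description

The brush is at (313,255) / (206,178). The comb is at (277,282) and the pumice at (343,320).

```bash
cat >> h.py <<'E'
def und(n,px):
    c=calibration(n);K=np.array(c['intrinsics'])
    return cv2.undistortPoints(np.array(px,float).reshape(-1,1,2),K,np.array(c['dist_coeffs'])).reshape(-1,2)
def extr(n,s=None):
    c=calibration(n)
    if n=='wrist':
        T=np.eye(4);T[:3,:3]=R.from_euler('xyz',s['eef_rot']).as_matrix();T[:3,3]=s['position']
        M=np.linalg.inv(T@np.array(c['hand_eye']));return M[:3,:3],M[:3,3]
    return cv2.Rodrigues(np.array(c['rvec'],float))[0],np.array(c['tvec'],float).ravel()
def onplane(n,px,z,s=None):
    Rm,t=extr(n,s);o=-Rm.T@t
    out=[]
    for u in und(n,px):
        d=Rm.T@np.array([u[0],u[1],1]);out.append(o+d*(z-o[2])/d[2])
    return np.array(out)
def tri(views): # list of (name,px,s)
    A=[];b=[]
    for n,px,s in views:
        Rm,t=extr(n,s);o=-Rm.T@t;u=und(n,px)[0];d=Rm.T@np.array([*u,1]);d/=np.linalg.norm(d)
        P=np.eye(3)-np.outer(d,d);A.append(P);b.append(P@o)
    A=np.vstack(A);b=np.hstack(b);x=np.linalg.lstsq(A,b,rcond=None)[0];return x,np.linalg.norm(A@x-b)
def proj(n,P,s=None):
    c=calibration(n);Rm,t=extr(n,s)
    return cv2.projectPoints(np.array(P,float).reshape(-1,1,3),cv2.Rodrigues(Rm)[0],t,np.array(c['intrinsics']),np.array(c['dist_coeffs']))[0].reshape(-1,2)
E
python3 - <<'E'
from h import *
for th in["head","tail","rest","pad_face","crank_knob","clamp","nailbrush"]:
  for n in("scene","side"):
    print(th,n,[(np.round(d['xy']).tolist(),round(d['conf'],2)) for d in tip_of(th,n)])
a=cv2.imread('pics/scene0.png');b=cv2.imread('pics/side0.png')
cv2.imwrite('pics/c1.png',np.hstack([cv2.resize(a[115:215,160:260],(400,400),interpolation=2),cv2.resize(b[205:305,235:335],(400,400),interpolation=2)]))
cv2.imwrite('pics/c2.png',np.hstack([cv2.resize(a[220:320,250:350],(400,400),interpolation=2),cv2.resize(b[130:230,160:260],(400,400),interpolation=2)]))
print(state()['time_s'])
E
```

```text
head scene [([321.0, 262.0], 0.74), ([179.0, 274.0], 0.42), ([295.0, 245.0], 0.28)]
head side [([199.0, 178.0], 0.9)]
tail scene [([296.0, 245.0], 0.59)]
tail side [([218.0, 183.0], 0.69), ([299.0, 229.0], 0.34)]
rest scene [([190.0, 120.0], 0.94), ([209.0, 178.0], 0.77), ([398.0, 217.0], 0.66)]
rest side [([129.0, 190.0], 0.86), ([285.0, 254.0], 0.75), ([357.0, 233.0], 0.72), ([303.0, 333.0], 0.58), ([360.0, 263.0], 0.39)]
pad_face scene [([190.0, 107.0], 0.61), ([209.0, 167.0], 0.59), ([402.0, 203.0], 0.4)]
pad_face side [([360.0, 263.0], 0.37)]
crank_knob scene [([211.0, 176.0], 0.69), ([172.0, 78.0], 0.66), ([193.0, 141.0], 0.57), ([392.0, 170.0], 0.53)]
crank_knob side [([336.0, 297.0], 0.62), ([132.0, 146.0], 0.52), ([298.0, 229.0], 0.41)]
clamp scene [([193.0, 130.0], 0.83), ([210.0, 183.0], 0.74), ([392.0, 227.0], 0.68)]
clamp side [([130.0, 201.0], 0.79), ([278.0, 257.0], 0.76), ([300.0, 339.0], 0.58)]
nailbrush scene [([310.0, 257.0], 0.96)]
nailbrush side [([207.0, 185.0], 0.84)]
0.85
```

View pics/c1.png

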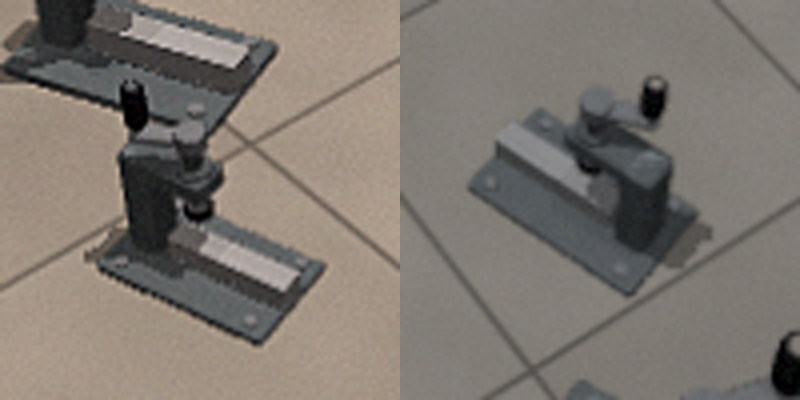

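View pics/c2.png

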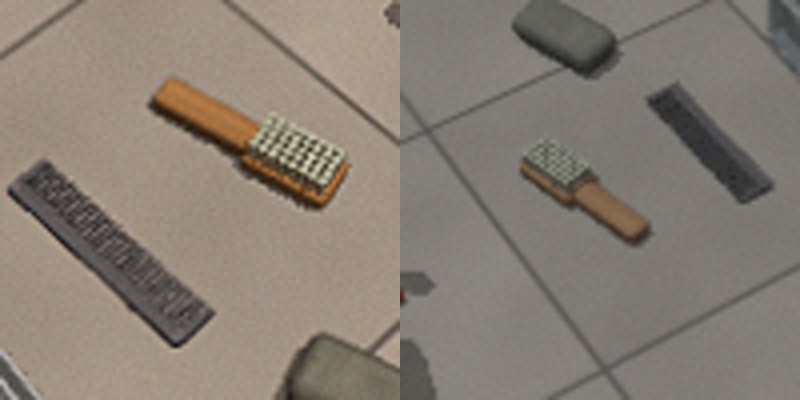

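Run:
```python
from h import *
A=onplane('scene',[(184.2,180.5),(225.5,201.2),(241.5,181.2)],.006)
B=onplane('side',[(252.5,251.2),(292.5,278.7),(309.2,257),(270,232)],.006)
print(np.round(A,4));print(np.round(B,4))
def e(P): return [np.linalg.norm(P[i+1]-P[i]).round(4) for i in range(len(P)-1)]
print(e(A),e(B))
# nailbrush
for th,z in(("head",0),("tail",.016),("nailbrush",0)):
    x={"head":((321,262),(199,178)),"tail":((296,245),(218,183)),"nailbrush":((310,257),(207,185))}[th]
    print(th,tri([('scene',x[0],None),('side',x[1],None)]),onplane('scene',x[0],z),onplane('side',x[1],z))
# tail end, head end on top: scene crop /4+(250,220)
print('ends',onplane('scene',[(250+162/4,220+92/4),(250+332/4,220+190/4)],.008),onplane('side',[(160+237/4,130+236/4),(160+133/4,130+155/4)],.008))
# knob top
k=tri([('scene',(160+131/4,115+88/4),None),('side',(235+255/4,205+82/4),None)]);print('knobtop',k)
k=tri([('scene',(160+133/4,115+107/4),None),('side',(235+254/4,205+98/4),None)]);print('knobmid',k)
print('screw',tri([('scene',(160+187/4,115+135/4),None),('side',(235+197/4,205+97/4),None)]))
```

```text
[[ 0.5503 -0.2347  0.006 ]
 [ 0.5073 -0.0874  0.006 ]
 [ 0.4218 -0.1173  0.006 ]]
[[ 0.4262 -0.1245  0.006 ]
 [ 0.4695 -0.2652  0.006 ]
 [ 0.5537 -0.2357  0.006 ]
 [ 0.5093 -0.0975  0.006 ]]
[np.float64(0.1535), np.float64(0.0906)] [np.float64(0.1472), np.float64(0.0893), np.float64(0.1451)]
head (array([ 0.44277154,  0.22957633, -0.00907904]), np.float64(0.0010262081240337386)) [[ 4.48415584e-01  2.32333730e-01 -1.11022302e-16]] [[0.43911352 0.22272381 0.        ]]
tail (array([0.47195426, 0.15695746, 0.01679171]), np.float64(0.005916995056128637)) [[0.46789305 0.1588406  0.016     ]] [[0.47527467 0.15453282 0.016     ]]
nailbrush (array([ 0.45090694,  0.19517773, -0.01748817]), np.float64(0.0027206756221420376)) [[0.4586403 0.2027981 0.       ]] [[0.44608922 0.18011574 0.        ]]
ends [[0.46996901 0.14119681 0.008     ]
 [0.4420602  0.2666537  0.008     ]] [[0.46828402 0.13588721 0.008     ]
 [0.44071833 0.26455995 0.008     ]]
knobtop (array([ 0.51394909, -0.21189666,  0.1730334 ]), np.float64(0.0025528240083981923))
knobmid (array([ 0.51410988, -0.2127813 ,  0.15519483]), np.float64(0.002643679696499092))
screw (array([ 0.49186828, -0.18130643,  0.1367522 ]), np.float64(0.0016983413775095368))
```

```bash
cat >> h.py <<'E'
def plan(target,yaw,vmax=5.0,wmax=8.5,n=None,s=None,dec=2):
    """rows for tool-down straight move to target(m), tool yaw (rad)"""
    s=s or state();p=np.array(s['position']);r=R.from_euler('xyz',s['eef_rot'])
    rt=R.from_euler('xyz',[-np.pi/2,0,yaw]); d=np.array(target)-p; rv=(r.inv()*rt).as_rotvec(degrees=True)
    N=n or int(max(np.ceil(np.linalg.norm(d)*100/vmax-1e-6),np.ceil(np.linalg.norm(rv)/wmax-1e-6),1))
    dp=[];dr=[]
    for i in range(N):
        dp.append(np.round(r.inv().apply(d/N)*100,dec).tolist()); dr.append(np.round(rv/N,dec).tolist()); r=r*R.from_rotvec(rv/N,degrees=True)
    print(N,'delta_pos',json.dumps(dp),'dr',json.dumps(dr))
E
python3 - <<'E'
from h import *
print(onplane('side',[(110,122),(172,105)],0),onplane('side',[(90,65),(165,55),(110,92)],.1))
plan([.4475,.22,.2],np.radians(12.4))
E
```

```text
[[0.29153583 0.67588816 0.        ]
 [0.54015719 0.62526159 0.        ]] [[0.33173301 0.94742121 0.1       ]
 [0.62094953 0.82119495 0.1       ]
 [0.33452826 0.71968969 0.1       ]]
10 delta_pos [[-3.02, 0.42, -3.8], [-2.58, 0.42, -4.11], [-2.11, 0.42, -4.36], [-1.62, 0.42, -4.57], [-1.1, 0.42, -4.72], [-0.57, 0.42, -4.81], [-0.04, 0.42, -4.85], [0.5, 0.42, -4.82], [1.03, 0.42, -4.74], [1.54, 0.42, -4.6]] dr [[-0.0, 6.33, 0.0], [-0.0, 6.33, 0.0], [-0.0, 6.33, 0.0], [-0.0, 6.33, 0.0], [-0.0, 6.33, 0.0], [-0.0, 6.33, 0.0], [-0.0, 6.33, 0.0], [-0.0, 6.33, 0.0], [-0.0, 6.33, 0.0], [-0.0, 6.33, 0.0]]
```

carry_out:
  claw: [0,0,0,0,0,0,0,0,0,0]
  delta_pos:
    - [-3.0,0.4,-3.8]
    - [-2.6,0.4,-4.1]
    - [-2.1,0.4,-4.4]
    - [-1.6,0.4,-4.6]
    - [-1.1,0.4,-4.7]
    - [-0.6,0.4,-4.8]
    - [0,0.4,-4.8]
    - [0.5,0.4,-4.8]
    - [1.0,0.4,-4.7]
    - [1.5,0.4,-4.6]
  dr:
    - [0,6.3,0]
    - [0,6.3,0]
    - [0,6.3,0]
    - [0,6.3,0]
    - [0,6.3,0]
    - [0,6.3,0]
    - [0,6.3,0]
    - [0,6.3,0]
    - [0,6.3,0]
    - [0,6.3,0]

```text
time_s: 1.85
position: [0.4484, 0.2086, 0.2016]
eef_rot: [-1.567, -0.005, 0.189]
wrist_force: [1.1, 0.2, -0.1]
width: 0.0854
```

Run:
```python
from h import *
im,s=snap('wrist','w1');print(s['time_s'],s['position'],s['eef_rot'])
for t in("head","tail"): print(t,tip_of(t,'wrist'))
```

```text
1.85 [0.44842649 0.20861244 0.20156218] [-1.56690306 -0.00513669  0.18932354]
head [{'xy': [254.9, 141.7], 'conf': 0.85}]
tail [{'xy': [259.4, 215.3], 'conf': 0.74}]
```

View pics/w1.png

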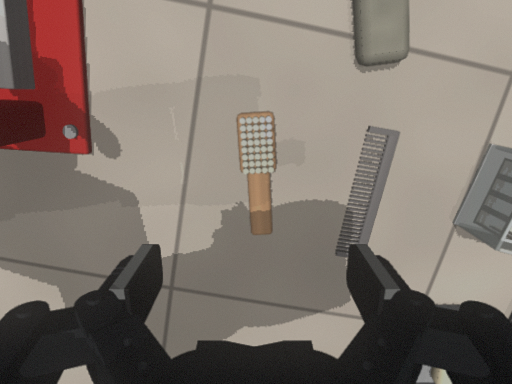

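Run:
```python
from h import *
s=state()
P=onplane('wrist',[(256,111.5),(262,234.5),(238,140),(276,139)],.014,s);print(P)
d=P[1]-P[0];print(np.linalg.norm(d),np.degrees(np.arctan2(d[1],d[0])),np.linalg.norm(P[3]-P[2]))
u=d/np.linalg.norm(d);print('head',P[0]+u*.031, 'origin',P[0]+u*.066)
print(onplane('wrist',[(254.9,141.7)],0,s),onplane('wrist',[(259.4,215.3)],.016,s))
im=cv2.imread('pics/w1.png');cv2.imwrite('pics/w1c.png',cv2.resize(im[95:245,195:325],(650,750),interpolation=2)[:600])
```

```text
[[0.44082127 0.26520689 0.014     ]
 [0.47219819 0.13689417 0.014     ]
 [0.42829173 0.23431511 0.014     ]
 [0.46569936 0.24244157 0.014     ]]
0.13209339427929773 -76.2588507810947 0.0382801561872552
head [0.44818489 0.23509415 0.014     ] origin [0.45649864 0.20109589 0.014     ]
[[0.44580745 0.23381775 0.        ]] [[0.46484676 0.15937247 0.016     ]]
```

View pics/w1c.png

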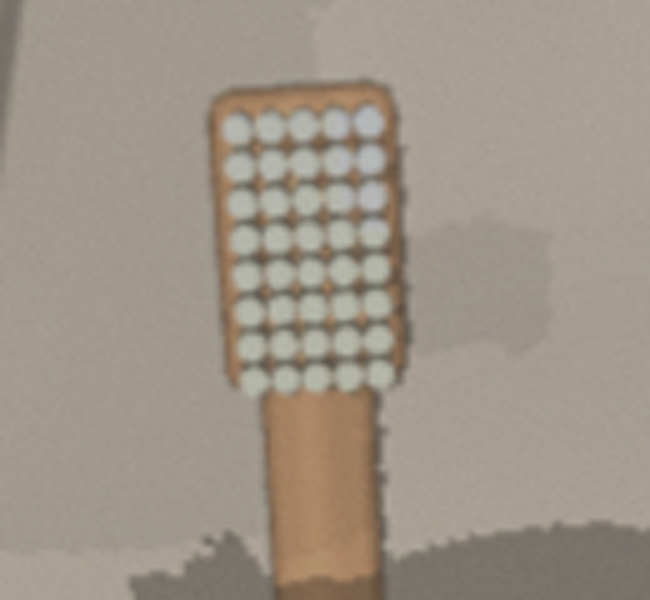

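Run:
```python
from h import *
plan([.448,.2345,.04],np.radians(13.7),vmax=4)
```

```text
5 delta_pos [[0.07, 3.23, 0.51], [0.08, 3.23, 0.51], [0.09, 3.23, 0.51], [0.09, 3.23, 0.51], [0.1, 3.23, 0.51]] dr [[-0.04, -0.57, 0.05], [-0.04, -0.57, 0.05], [-0.04, -0.57, 0.05], [-0.04, -0.57, 0.05], [-0.04, -0.57, 0.05]]
```

carry_out:
  claw: [0,0,0,0,0]
  delta_pos:
    - [0.1,3.2,0.5]
    - [0.1,3.2,0.5]
    - [0.1,3.2,0.5]
    - [0.1,3.2,0.5]
    - [0.1,3.2,0.5]
  dr:
    - [0,-0.6,0]
    - [0,-0.6,0]
    - [0,-0.6,0]
    - [0,-0.6,0]
    - [0,-0.6,0]

```text
time_s: 2.5
position: [0.4499, 0.2398, 0.0416]
eef_rot: [-1.566, -0.016, 0.251]
wrist_force: [0.3, 0.5, 0.6]
width: 0.0858
```

Run:
```python
from h import *
im,s=snap('wrist','w2');print(s['time_s'],s['position'],s['eef_rot'])
print(proj('wrist',[(.448,.2345,.016),(.4408,.2652,.014)],s))
plan([.448,.2345,.014],np.radians(13.7),n=3)
```

```text
2.5 [0.44985098 0.23977608 0.04156774] [-1.56586819 -0.0163586   0.25064502]
[[247.19354925 243.38248781]
 [247.9886053  187.35884968]]
3 delta_pos [[-0.06, 0.78, -0.17], [-0.05, 0.78, -0.17], [-0.05, 0.78, -0.17]] dr [[-0.08, 0.24, 0.2], [-0.08, 0.24, 0.2], [-0.08, 0.24, 0.2]]
```

View pics/w2.png

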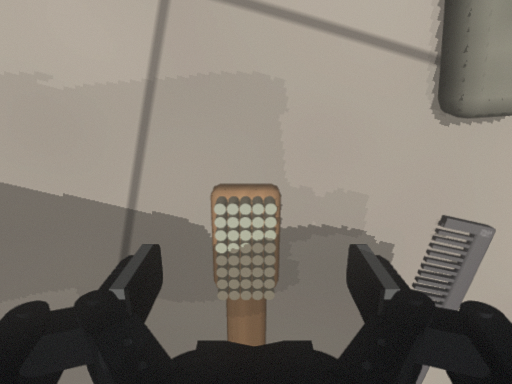

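carry_out:
  claw: [0,0,0,0.3]
  delta_pos:
    - [-0.05,0.8,-0.15]
    - [-0.05,0.8,-0.15]
    - [-0.05,0.8,-0.1]
    - [0,0.2,0]
  dr:
    - [0,0.3,0.3]
    - [0,0.3,0.3]
    - [0,0.3,0.3]
    - [0,0,0]
  grip_force: 40

```text
time_s: 2.95
position: [0.4471, 0.2373, 0.0117]
eef_rot: [-1.566, 0.006, 0.239]
wrist_force: [1.0, -0.2, -0.1]
width: 0.0731
```

Run:
```python
from h import *
s=state();print(s['time_s'],s['position'],s['eef_rot'],s['width'])
plan([.448,.2345,.014],np.radians(13.7),n=1)
```

```text
2.95 [0.44711012 0.23727593 0.01170692] [-1.56617263  0.00561428  0.23870069] 0.07309543214955042
1 delta_pos [[0.02, -0.23, -0.29]] dr [[-0.26, -0.02, -0.32]]
```

carry_out:
  claw: [0.3,1,1,1,1,1,1]
  delta_pos:
    - [0,-0.3,-0.3]
    - [0,0,0]
    - [0,0,0]
    - [0,0,0]
    - [0,0,0]
    - [0,0,0]
    - [0,0,0]
  dr:
    - [-0.2,0,-0.3]
    - [0,0,0]
    - [0,0,0]
    - [0,0,0]
    - [0,0,0]
    - [0,0,0]
    - [0,0,0]

```text
time_s: 3.65
position: [0.4491, 0.234, 0.0174]
eef_rot: [-1.57, -0.004, 0.238]
wrist_force: [-0.4, 0.2, -0.3]
width: 0.0367
```

Run:
```python
from h import *
im,s=snap('wrist','w3');print(s['time_s'],s['position'],s['eef_rot'],s['width'],s['wrist_force'])
```

```text
3.65 [0.44908115 0.23397625 0.01741352] [-1.56951324 -0.00419314  0.23764934] 0.0367091102050514 [-0.44815904  0.19685867 -0.33501928]
```

View pics/w3.png

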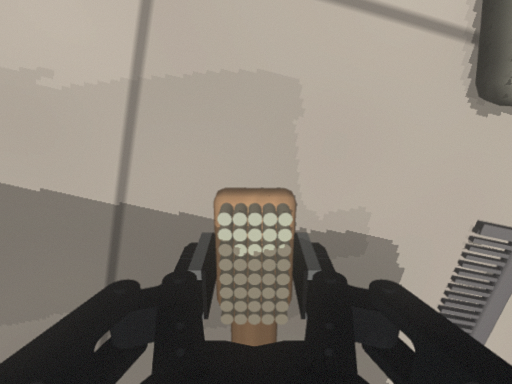

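Run:
```python
from h import *
s=state()
P=onplane('wrist',[(255,189)],.010,s)[0]
print(P,'in tool',R.from_euler('xyz',s['eef_rot']).inv().apply(P-np.array(s['position'])))
plan([.448,.236,.14],np.radians(13.7),vmax=3.2)
s=dict(s);s['position']=[.448,.236,.14];s['eef_rot']=[-np.pi/2,0,np.radians(13.7)]
plan([.48,-.13,.29],np.radians(16.7),vmax=4.5,s=s)
```

```text
[0.44226194 0.26525256 0.01      ] in tool [0.00072261 0.00743316 0.03200212]
4 delta_pos [[-0.0, -3.07, 0.06], [-0.0, -3.07, 0.06], [-0.01, -3.07, 0.06], [-0.01, -3.07, 0.06]] dr [[-0.02, -0.02, 0.06], [-0.02, -0.02, 0.06], [-0.02, -0.02, 0.06], [-0.02, -0.02, 0.06]]
9 delta_pos [[-0.62, -1.67, -4.04], [-0.64, -1.67, -4.03], [-0.66, -1.67, -4.03], [-0.69, -1.67, -4.02], [-0.71, -1.67, -4.02], [-0.73, -1.67, -4.02], [-0.76, -1.67, -4.01], [-0.78, -1.67, -4.01], [-0.8, -1.67, -4.0]] dr [[0.0, -0.33, 0.0], [0.0, -0.33, 0.0], [0.0, -0.33, 0.0], [0.0, -0.33, 0.0], [0.0, -0.33, 0.0], [0.0, -0.33, 0.0], [0.0, -0.33, 0.0], [0.0, -0.33, 0.0], [0.0, -0.33, 0.0]]
```

carry_out:
  claw: [1,1,1,1,1,1,1,1,1,1,1,1]
  delta_pos:
    - [0,-2,0]
    - [0,-3,0]
    - [0,-4,0]
    - [0,-3.5,0]
    - [-0.6,-1.7,-4]
    - [-0.6,-1.7,-4]
    - [-0.7,-1.7,-4]
    - [-0.7,-1.7,-4]
    - [-0.7,-1.7,-4]
    - [-0.7,-1.7,-4]
    - [-0.8,-1.7,-4]
    - [-0.8,-1.7,-4]
  dr:
    - [0,0,0]
    - [0,0,0]
    - [0,0,0]
    - [0,0,0]
    - [0,-0.3,0]
    - [0,-0.3,0]
    - [0,-0.3,0]
    - [0,-0.3,0]
    - [0,-0.3,0]
    - [0,-0.3,0]
    - [0,-0.3,0]
    - [0,-0.3,0]

```text
time_s: 4.9
position: [0.4745, -0.0977, 0.2861]
eef_rot: [-1.57, 0.001, 0.29]
wrist_force: [0.7, 0.9, -0.9]
width: 0.0365
```

carry_out:
  claw: [1,1]
  delta_pos:
    - [-0.4,-1,-2]
    - [0,0,0]
  dr:
    - [0,0,0]
    - [0,0,0]

```text
time_s: 5.1
position: [0.4767, -0.1232, 0.2983]
eef_rot: [-1.573, -0.002, 0.285]
wrist_force: [-0.3, 0.3, -0.8]
width: 0.0371
```

Run:
```python
from h import *
im,s=snap('wrist','w4');print(s['time_s'],s['position'],s['eef_rot'],s['width'],s['wrist_force'])
snap('side','s4')
```

```text
5.1 [ 0.47673536 -0.12318188  0.29827642] [-1.57268451e+00 -1.52211277e-03  2.85328568e-01] 0.037053058755381875 [-0.27183231  0.30687501 -0.79192274]
```

View pics/w4.png

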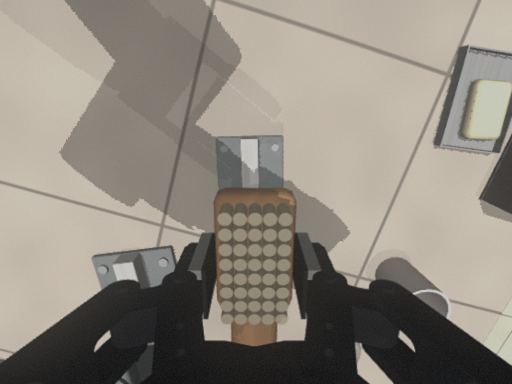

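Run:
```python
from h import *
im=cv2.imread('pics/w4.png');cv2.imwrite('pics/w4c.png',cv2.resize(im[125:200,200:300],(800,600),interpolation=2))
```

```text
(no output)
```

View pics/w4c.png

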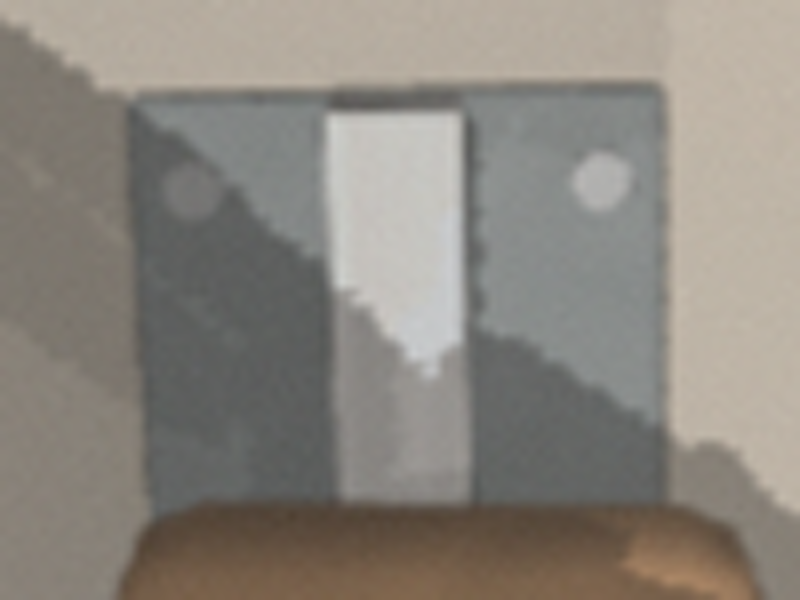

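Run:
```python
from h import *
s=state()
f=lambda a:[(200+x/8-.5,125+y/8-.5) for x,y in a]
# plate corners z=.008 ; rest top end corners z=.03
P=onplane('wrist',f([(135,95),(660,88),(155,510),(662,495)]),.008,s)
Q=onplane('wrist',f([(327,110),(462,110),(338,500),(470,500)]),.03,s)
print(P,Q,np.linalg.norm(P[0]-P[1]),np.linalg.norm(Q[0]-Q[1]))
ang=lambda a,b:np.degrees(np.arctan2(*(b-a)[:2][::-1]))
print('yaws',ang(P[0],P[2]),ang(P[1],P[3]),ang(Q[0],Q[2]),ang(Q[1],Q[3]),'end',ang(P[1],P[0])+90, ang(Q[1],Q[0])+90)
for y in(-73.3,-74):
  u=np.array([np.cos(np.radians(y)),np.sin(np.radians(y))])
  print(y,'origin est',(P[0]+P[1])[:2]/2+.08*u,(Q[0]+Q[1])[:2]/2+.08*u,tool:=None)
A=onplane('scene',[(184.2,180.5),(225.5,201.2),(241.5,181.2)],.006);B=onplane('side',[(252.5,251.2),(292.5,278.7),(309.2,257),(270,232)],.006)
print('fixed cams',(A[0]+A[2])[:2]/2+.005*u,(B[0]+B[2])[:2]/2+.005*u)
print('yawsAB',ang(A[1],A[0]),ang(A[2],A[1])-90,ang(B[0],B[1]),ang(B[3],B[2]),ang(B[1],B[2])-90)
```

```text
[[ 0.42307281 -0.11688274  0.008     ]
 [ 0.50605076 -0.09129084  0.008     ]
 [ 0.44430184 -0.18541837  0.008     ]
 [ 0.5278655  -0.15800821  0.008     ]] [[ 0.45429431 -0.10713574  0.03      ]
 [ 0.47463198 -0.10115802  0.03      ]
 [ 0.47329643 -0.16816117  0.03      ]
 [ 0.49409231 -0.16204397  0.03      ]] 0.08683482254242822 0.02119796990333285
yaws -72.789535865083 -71.89368125747815 -72.70443739605307 -72.27510799419795 end -72.8592965955753 -73.62070822097675
-73.3 origin est [ 0.48755063 -0.18071259] [ 0.48745198 -0.18077268] None
-74 origin est [ 0.48661277 -0.18098773] [ 0.48651413 -0.18104782] None
fixed cams [ 0.4874191  -0.18081262] [ 0.49134673 -0.18489067]
yawsAB -73.75358836199084 -70.71162020501288 -72.90952866110106 -72.17564682414451 -70.68967851042927
```

Run:
```python
from h import *
Y=np.radians(17.2)
plan([.4445,-.0406,.28],Y)
s=dict(state());s['position']=[.4445,-.0406,.28];s['eef_rot']=[-np.pi/2,0,Y]
plan([.4445,-.0406,.058],Y,s=s,vmax=4)
```

```text
2 delta_pos [[-0.38, 0.85, 4.3], [-0.35, 0.85, 4.3]] dr [[0.0, -0.38, -0.0], [0.0, -0.38, -0.0]]
6 delta_pos [[0.0, 3.7, -0.0], [0.0, 3.7, -0.0], [0.0, 3.7, -0.0], [0.0, 3.7, -0.0], [0.0, 3.7, -0.0], [0.0, 3.7, -0.0]] dr [[0.0, 0.0, 0.0], [0.0, 0.0, 0.0], [0.0, 0.0, 0.0], [0.0, 0.0, 0.0], [0.0, 0.0, 0.0], [0.0, 0.0, 0.0]]
```

carry_out:
  claw: [1,1,1,1,1,1,1,1,1,1]
  delta_pos:
    - [-0.4,0.9,3]
    - [-0.4,0.9,4]
    - [0,0,1.6]
    - [0,3.5,0]
    - [0,3.7,0]
    - [0,3.7,0]
    - [0,3.7,0]
    - [0,3.5,0]
    - [0,2.5,0]
    - [0,1,0]
  dr:
    - [0,-0.4,0]
    - [0,-0.4,0]
    - [0,0,0]
    - [0,0,0]
    - [0,0,0]
    - [0,0,0]
    - [0,0,0]
    - [0,0,0]
    - [0,0,0]
    - [0,0,0]

```text
time_s: 6.2
position: [0.436, -0.0242, 0.0521]
eef_rot: [-1.567, 0.003, 0.316]
wrist_force: [0.1, -0.8, 0.7]
width: 0.0367
```

Run:
```python
from h import *
im,s=snap('wrist','w5');print(s['time_s'],s['position'],s['eef_rot'],s['width'],s['wrist_force'])
a,_=snap('scene','sc5');b,_=snap('side','s5')
cv2.imwrite('pics/c5.png',np.hstack([cv2.resize(a[110:220,160:270],(400,400),interpolation=2),cv2.resize(b[190:300,225:335],(400,400),interpolation=2)])[:,:,::-1])
Y=np.radians(17.2)
plan([.4652,-.1075,.053],Y,vmax=2)
```

```text
6.2 [ 0.43600104 -0.02419836  0.05213092] [-1.56746493  0.00314316  0.31585708] 0.03665642707039836 [ 0.06107681 -0.80073974  0.73619136]
5 delta_pos [[0.03, 0.01, -1.75], [0.03, 0.01, -1.75], [0.04, 0.02, -1.75], [0.04, 0.02, -1.75], [0.05, 0.02, -1.75]] dr [[-0.03, 0.18, -0.02], [-0.03, 0.18, -0.02], [-0.03, 0.18, -0.02], [-0.03, 0.18, -0.02], [-0.03, 0.18, -0.02]]
```

View pics/c5.png

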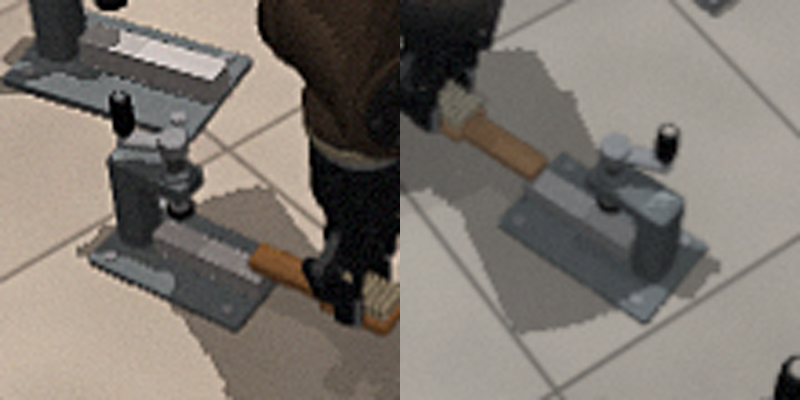

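View pics/w5.png

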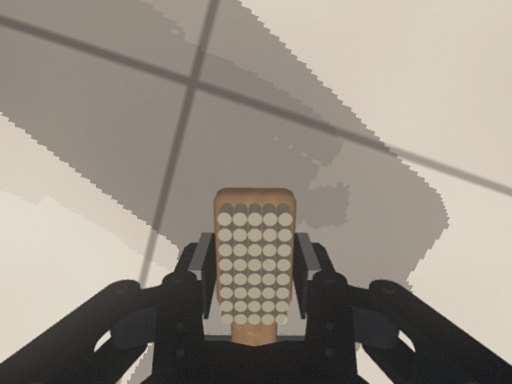

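carry_out:
  claw: [1,1,1,1,1,1,1]
  delta_pos:
    - [0,-0.1,-1.7]
    - [0,0,-1.7]
    - [0,0,-1.7]
    - [0,0,-1.7]
    - [0,0,-1.2]
    - [0,0,-0.6]
    - [0,0,0]
  dr:
    - [0,0.2,0]
    - [0,0.2,0]
    - [0,0.2,0]
    - [0,0.2,0]
    - [0,0,0]
    - [0,0,0]
    - [0,0,0]

```text
time_s: 7.05
position: [0.4656, -0.1094, 0.0596]
eef_rot: [-1.572, -0.004, 0.304]
wrist_force: [0.4, 0.5, -0.6]
width: 0.0367
```

Run:
```python
from h import *
a,s=snap('scene','sc6');b,_=snap('side','s6');print(s['time_s'],s['position'],s['eef_rot'],s['width'],s['wrist_force'])
cv2.imwrite('pics/c6.png',np.hstack([cv2.resize(a[120:210,170:260],(400,400),interpolation=2),cv2.resize(b[200:290,240:330],(400,400),interpolation=2)])[:,:,::-1])
Y=np.radians(17.2)
plan([.4652,-.1075,.053],Y,vmax=2)
```

```text
7.05 [ 0.46558621 -0.10940444  0.05955749] [-1.57245287 -0.00391218  0.3039781 ] 0.03669157434406676 [ 0.44961022  0.45572067 -0.56082169]
1 delta_pos [[0.03, 0.64, 0.11]] dr [[0.07, 0.25, 0.19]]
```

View pics/c6.png

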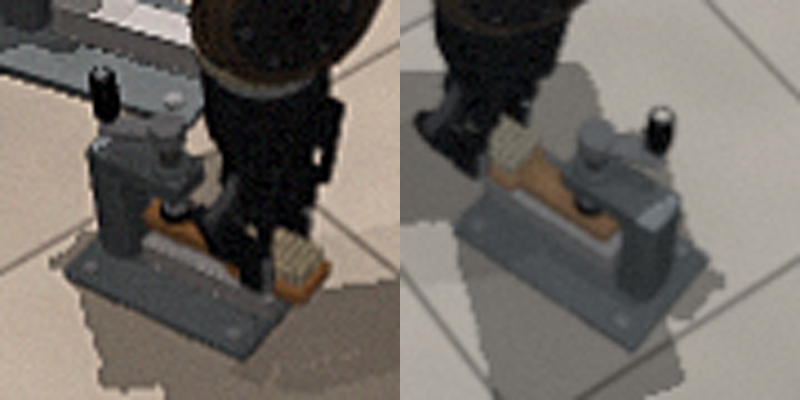

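carry_out:
  claw: [1,1,1,1]
  delta_pos:
    - [0,0.6,0.1]
    - [0,0.4,0]
    - [0,0.1,0]
    - [0,0,0]
  dr:
    - [0,0,0.1]
    - [0,0,0]
    - [0,0,0]
    - [0,0,0]

```text
time_s: 7.55
position: [0.4641, -0.1058, 0.0471]
eef_rot: [-1.571, -0.0, 0.307]
wrist_force: [-0.1, 0.2, -0.4]
width: 0.0363
```

Run:
```python
from h import *
a,s=snap('scene','sc7');b,_=snap('side','s7');print(s['time_s'],s['position'],s['eef_rot'],s['width'],s['wrist_force'])
cv2.imwrite('pics/c7.png',np.hstack([cv2.resize(a[120:210,170:260],(400,400),interpolation=2),cv2.resize(b[200:290,240:330],(400,400),interpolation=2)])[:,:,::-1])
```

```text
7.55 [ 0.46409665 -0.10584096  0.04714049] [-1.57089181e+00 -1.76874559e-04  3.06562537e-01] 0.03633901650515612 [-0.11430577  0.15089578 -0.40738678]
```

View pics/c7.png

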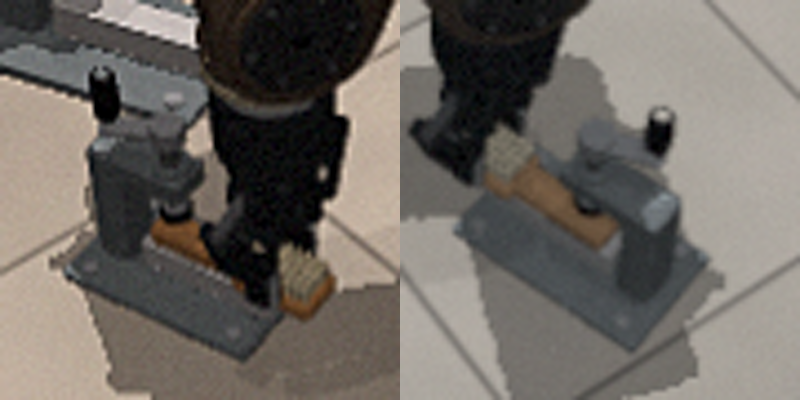

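carry_out:
  claw: [1,1,1]
  delta_pos:
    - [0.05,0.1,-0.15]
    - [0,0.1,0]
    - [0,0,0]
  dr:
    - [0,0,0]
    - [0,0,0]
    - [0,0,0]

```text
time_s: 7.95
position: [0.4654, -0.1073, 0.0466]
eef_rot: [-1.572, -0.001, 0.307]
wrist_force: [0.2, 0.3, -0.2]
width: 0.0368
```

Run:
```python
from h import *
s=state();print(s['time_s'],s['position'],s['eef_rot'],s['width'],s['wrist_force'])
o=np.array([.4883,-.182]);y=np.radians(-72.8);u=np.array([np.cos(y),np.sin(y)]);v=np.array([-u[1],u[0]])
cl=lambda x,yy,z:[*(o+u*x+v*yy),z]
P=[cl(.022,-.012,.046),cl(.022,.012,.046),cl(-.046,.012,.046),cl(-.11,.019,.046),cl(-.11,-.019,.046),cl(.033,.016,.03),cl(-.08,.045,.008),cl(.07,.045,.008),cl(.07,-.045,.008),cl(-.08,-.045,.008)]
a=cv2.imread('pics/sc7.png');b=cv2.imread('pics/s7.png')
out=[]
for n,im,r,c in(('scene',a,120,170),('side',b,200,240)):
    q=proj(n,P);im=cv2.resize(im[r:r+90,c:c+90],(400,400),interpolation=2)
    for i,(x,yy) in enumerate(q): cv2.circle(im,(int((x+.5-c)*40/9),int((yy+.5-r)*40/9)),3,[(0,0,255),(0,255,0)][i>5],-1 if i<5 else 1)
    out.append(im)
cv2.imwrite('pics/c8.png',np.hstack(out))
```

```text
7.95 [ 0.46538836 -0.10734297  0.04656265] [-1.57181052e+00 -1.38239688e-03  3.06631517e-01] 0.036824013685854064 [ 0.22019889  0.31154381 -0.18882576]
```

View pics/c8.png

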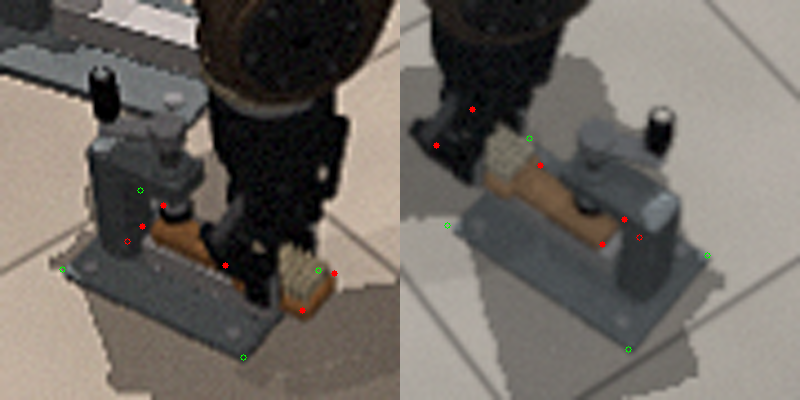

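carry_out:
  claw: [0.4,0.4,0.4,0.4]
  delta_pos:
    - [0,0,0]
    - [0,0,0]
    - [0,0,0]
    - [0,0,0]
  dr:
    - [0,0,0]
    - [0,0,0]
    - [0,0,0]
    - [0,0,0]

```text
time_s: 8.35
position: [0.4658, -0.1077, 0.0467]
eef_rot: [-1.572, -0.002, 0.306]
wrist_force: [-0.4, 0.6, -0.4]
width: 0.0512
```

Run:
```python
from h import *
im,s=snap('wrist','w9');print(s['time_s'],s['position'],s['eef_rot'],s['width'],s['wrist_force'])
```

```text
8.35 [ 0.46577252 -0.10766516  0.0467211 ] [-1.57242995 -0.00216838  0.30637091] 0.051194750929985246 [-0.44399557  0.58955682 -0.36818479]
```

View pics/w9.png

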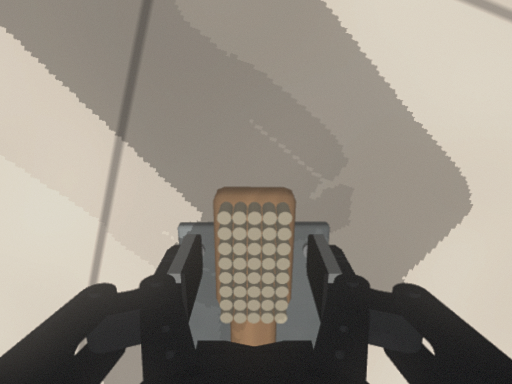

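carry_out:
  claw: [0.4,0.4,0.4,0.4,0.4,0.4,0.4,0.4]
  delta_pos:
    - [0,-0.5,0]
    - [0,-1.5,0]
    - [0,-3,0]
    - [0,-4,0]
    - [0,-4,0]
    - [0,-4,0]
    - [0,-2,0]
    - [0,0,0]
  dr:
    - [0,0,0]
    - [0,0,0]
    - [0,0,0]
    - [0,0,0]
    - [0,0,0]
    - [0,0,0]
    - [0,0,0]
    - [0,0,0]

```text
time_s: 9.2
position: [0.4645, -0.1072, 0.2457]
eef_rot: [-1.571, -0.001, 0.306]
wrist_force: [-0.3, -0.8, -0.8]
width: 0.0514
```

Run:
```python
from h import *
im,s=snap('wrist','w10');print(s['time_s'],s['position'],s['eef_rot'],s['width'],s['wrist_force'])
a,_=snap('scene','sc10');b,_=snap('side','s10')
cv2.imwrite('pics/c10.png',np.hstack([cv2.resize(a[120:210,170:260],(400,400),interpolation=2),cv2.resize(b[200:290,240:330],(400,400),interpolation=2)])[:,:,::-1])
print('bigknobtop',tri([('scene',(170.5,74),None),('side',(334,291),None)]))
print('lotiontop',tri([('scene',(126,148),None),('side',(371,237),None)]))
```

```text
9.2 [ 0.46449223 -0.10722941  0.24570832] [-1.5711791e+00 -6.1571324e-04  3.0628569e-01] 0.05136171042859778 [-0.29638389 -0.81195559 -0.81166716]
bigknobtop (array([ 0.4360285 , -0.43040721,  0.23932869]), np.float64(0.005501061206843612))
lotiontop (array([ 0.66561474, -0.33612334,  0.14146563]), np.float64(0.006253389242143493))
```

View pics/w10.png

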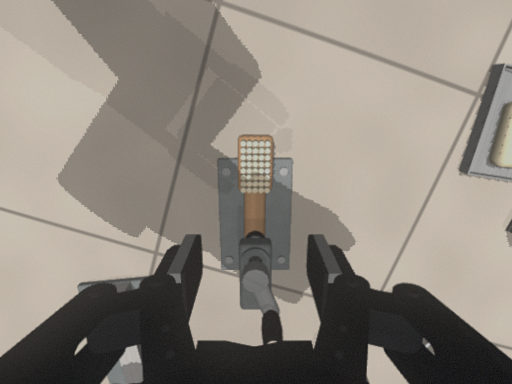

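View pics/c10.png

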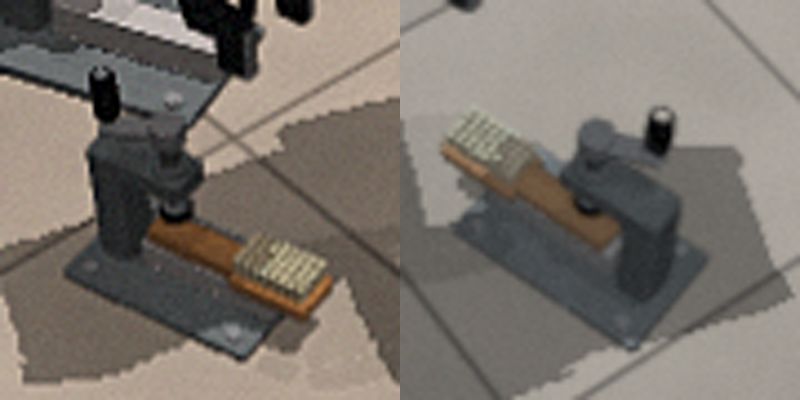

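Run:
```python
from h import *
s=state()
h=onplane('wrist',[(255.5,134)],.044,s)[0];p=onplane('wrist',[(219,158),(292,157.5),(291,269),(222,270)],.008,s)
print(h,p); y=np.radians(-72.8);u=np.array([np.cos(y),np.sin(y)])
print('head end beyond plate end (want .030)',(h[:2]-(p[0]+p[1])[:2]/2)@-u)
print('plate-w',np.linalg.norm(p[0]-p[1]),np.linalg.norm(p[1]-p[2]))
plan([.513,-.2125,.235],np.radians(17.2),vmax=4)
```

```text
[ 0.45413496 -0.07421865  0.044     ] [[ 0.42302293 -0.11799749  0.008     ]
 [ 0.50453826 -0.09160716  0.008     ]
 [ 0.5527004  -0.23159644  0.008     ]
 [ 0.4669619  -0.26040301  0.008     ]]
head end beyond plate end (want .030) 0.03206821056541964
plate-w 0.08568079180278865 0.14804253143008683
3 delta_pos [[0.51, 0.22, -3.85], [0.52, 0.23, -3.85], [0.53, 0.23, -3.85]] dr [[-0.06, 0.11, -0.08], [-0.06, 0.11, -0.08], [-0.06, 0.11, -0.08]]
```

carry_out:
  claw: [0.3,0.3,0.3,0.3]
  delta_pos:
    - [0.5,0.2,-3.5]
    - [0.5,0.2,-4.5]
    - [0.5,0.2,-3]
    - [0,0,0]
  dr:
    - [0,0,0]
    - [0,0,0]
    - [0,0,0]
    - [0,0,0]

```text
time_s: 9.75
position: [0.5106, -0.2092, 0.2289]
eef_rot: [-1.56, 0.011, 0.309]
wrist_force: [-0.3, 0.7, -1.0]
width: 0.0595
```

Run:
```python
from h import *
im,s=snap('wrist','w11');print(s['time_s'],s['position'],s['eef_rot'],s['width'],s['wrist_force'])
```

```text
9.75 [ 0.51056778 -0.20919125  0.22890484] [-1.56015516  0.01122769  0.30860506] 0.05951663531507053 [-0.27450676  0.7494071  -0.98911731]
```

View pics/w11.png

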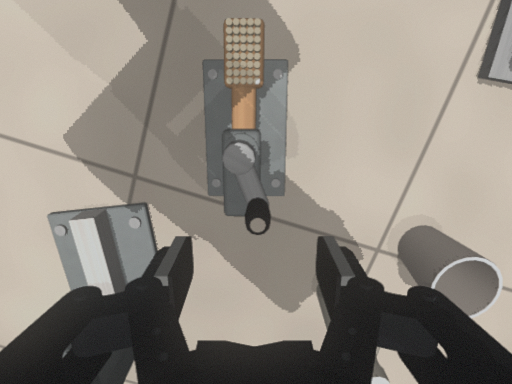

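Run:
```python
from h import *
s=state()
k=onplane('wrist',[(258,226)],.176,s)[0]
print('knob',k,'hub',[onplane('wrist',[(240,155)],z,s)[0] for z in(.137,.145)])
print('offset tool',R.from_euler('xyz',s['eef_rot']).inv().apply(k-np.array(s['position'])))
t=k.copy();t[2]=.166
plan(t,np.radians(17.2),vmax=2.2)
```

```text
knob [ 0.51347747 -0.21256145  0.176     ] hub [array([ 0.48939144, -0.17994946,  0.137     ]), array([ 0.48939196, -0.17844153,  0.145     ])]
offset tool [ 0.00274138  0.05266164 -0.00629865]
3 delta_pos [[0.1, 2.09, -0.21], [0.09, 2.09, -0.21], [0.08, 2.09, -0.2]] dr [[-0.22, 0.16, -0.23], [-0.22, 0.16, -0.23], [-0.22, 0.16, -0.23]]
```

carry_out:
  claw: [0.3,0.3,0.3,0.3]
  delta_pos:
    - [0.1,1.5,-0.2]
    - [0.1,2.1,-0.2]
    - [0.1,1.7,-0.2]
    - [0,0.7,0]
  dr:
    - [-0.2,0.2,-0.3]
    - [-0.2,0.2,-0.3]
    - [-0.2,0,0]
    - [0,0,0]

```text
time_s: 10.2
position: [0.5113, -0.2089, 0.1635]
eef_rot: [-1.565, 0.006, 0.302]
wrist_force: [-1.3, -0.2, -0.9]
width: 0.0597
```

Run:
```python
from h import *
im,s=snap('wrist','w12');print(s['time_s'],s['position'],s['eef_rot'],s['width'],s['wrist_force'])
plan([.5135,-.2126,.166],np.radians(17.2),vmax=2.2)
```

```text
10.2 [ 0.51133577 -0.20889224  0.16351102] [-1.56457725  0.00568491  0.30217821] 0.05967767199781338 [-1.26960583 -0.19483327 -0.88765166]
1 delta_pos [[0.12, -0.3, -0.44]] dr [[-0.4, 0.12, -0.37]]
```

View pics/w12.png

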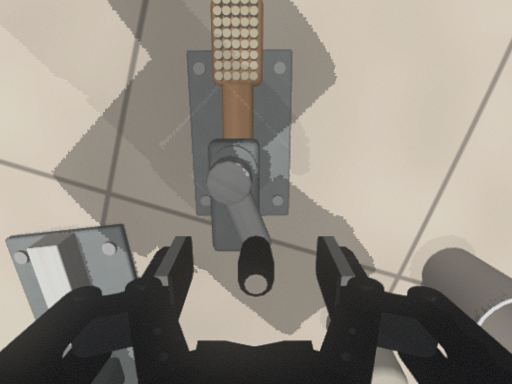

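carry_out:
  claw: [0.5,1,1,1,1,1,1]
  delta_pos:
    - [0.1,-0.3,-0.4]
    - [0,0,0]
    - [0,0,0]
    - [0,0,0]
    - [0,0,0]
    - [0,0,0]
    - [0,0,0]
  dr:
    - [-0.3,0,-0.3]
    - [0,0,0]
    - [0,0,0]
    - [0,0,0]
    - [0,0,0]
    - [0,0,0]
    - [0,0,0]
  grip_force: 35

```text
time_s: 10.95
position: [0.5129, -0.2114, 0.1674]
eef_rot: [-1.569, 0.001, 0.303]
wrist_force: [1.0, 0.5, -3.6]
width: 0.0157
```

Run:
```python
from h import *
im,s=snap('wrist','w13');print(s['time_s'],s['position'],s['eef_rot'],s['width'],s['wrist_force'])
k=onplane('wrist',[(257,284)],.176,s)
a,_=snap('scene','sc13');b,_=snap('side','s13')
cv2.imwrite('pics/c13.png',np.hstack([cv2.resize(a[110:210,160:260],(400,400),interpolation=2),cv2.resize(b[190:290,230:330],(400,400),interpolation=2)])[:,:,::-1])
```

```text
10.95 [ 0.51288677 -0.21138874  0.16739965] [-1.56914380e+00  8.88702340e-04  3.03174656e-01] 0.015739368782089216 [ 1.0379776  0.5194992 -3.5678268]
```

View pics/w13.png

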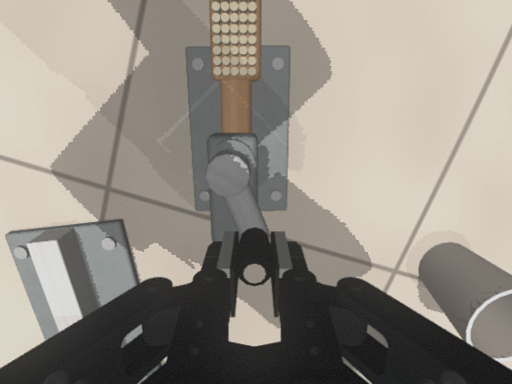

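View pics/c13.png

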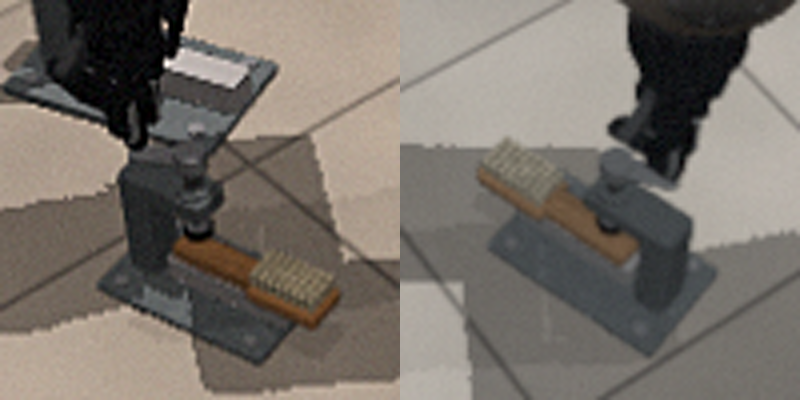

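```bash
cat >> h.py <<'E'
C=np.array([.4883,-.182])
def circ(n,step,s=None,C=C,r=.038,lead=0):
    s=s or state();p=np.array(s['position']);y=s['eef_rot'][2];ro=R.from_euler('xyz',[-np.pi/2,0,y])
    d=p[:2]-C;a=np.degrees(np.arctan2(d[1],d[0]));print('ang',a,'r',np.hypot(*d),'F',np.round(s['wrist_force'],1),'z',p[2])
    out=[];q=p[:2]
    for i in range(1,n+1):
        aa=np.radians(a-step*i);t=C+r*np.array([np.cos(aa),np.sin(aa)])
        dd=[*(t-q),-.004*np.radians(step)];q=t
        out.append(np.round(ro.inv().apply(dd)*100,2).tolist())
    print(json.dumps(out))
E
python3 - <<'E'
from h import *
circ(5,7)
E
```

```text
ang -50.081225860281684 r 0.03833301597525491 F [-0.2 -0.5 -5.1] z 0.167413812996989
[[-0.45, 0.05, -0.12], [-0.45, 0.05, -0.1], [-0.46, 0.05, -0.04], [-0.46, 0.05, 0.02], [-0.46, 0.05, 0.07]]
```

carry_out:
  claw: [1,1,1,1,1]
  delta_pos:
    - [-0.45,0,-0.13]
    - [-0.45,0.05,-0.1]
    - [-0.45,0.05,-0.04]
    - [-0.45,0.05,0.02]
    - [-0.45,0.05,0.07]
  dr:
    - [0,0,0]
    - [0,0,0]
    - [0,0,0]
    - [0,0,0]
    - [0,0,0]

```text
time_s: 11.6
position: [0.4916, -0.2199, 0.165]
eef_rot: [-1.569, -0.002, 0.303]
wrist_force: [3.8, 3.1, -5.9]
width: 0.0156
```

Run:
```python
from h import *
s=state();print(s['eef_rot'],s['width'],s['time_s'])
circ(8,9)
```

```text
[-1.56924547 -0.00162733  0.30311589] 0.0156402355898554 11.6
ang -84.97746076954341 r 0.038085215725620576 F [ 3.8  3.1 -5.9] z 0.16503848391155912
[[-0.57, 0.06, 0.18], [-0.54, 0.06, 0.26], [-0.49, 0.06, 0.34], [-0.43, 0.06, 0.41], [-0.36, 0.06, 0.48], [-0.28, 0.06, 0.53], [-0.2, 0.06, 0.56], [-0.11, 0.06, 0.59]]
```

carry_out:
  claw: [1,1,1,1,1,1,1,1]
  delta_pos:
    - [-0.57,0.06,0.18]
    - [-0.54,0.06,0.26]
    - [-0.49,0.06,0.34]
    - [-0.43,0.06,0.41]
    - [-0.36,0.06,0.48]
    - [-0.28,0.06,0.53]
    - [-0.2,0.06,0.56]
    - [-0.11,0.06,0.59]
  dr:
    - [0,0,0]
    - [0,0,0]
    - [0,0,0]
    - [0,0,0]
    - [0,0,0]
    - [0,0,0]
    - [0,0,0]
    - [0,0,0]

```text
time_s: 12.4
position: [0.4535, -0.1964, 0.1601]
eef_rot: [-1.573, -0.011, 0.3]
wrist_force: [9.8, -1.0, -12.0]
width: 0.0153
```

Run:
```python
from h import *
s=state();print(s['eef_rot'],s['width'],s['time_s'])
circ(8,7)
```

```text
[-1.5731274  -0.01107591  0.29999303] 0.015333034993452028 12.4
ang -157.59344971476307 r 0.03768022428322396 F [  9.8  -1.  -12. ] z 0.16007349702467155
[[-0.05, 0.05, 0.46], [0.04, 0.05, 0.46], [0.1, 0.05, 0.45], [0.15, 0.05, 0.44], [0.21, 0.05, 0.42], [0.25, 0.05, 0.39], [0.3, 0.05, 0.35], [0.34, 0.05, 0.31]]
```

carry_out:
  claw: [1,1,1,1,1,1,1,1]
  delta_pos:
    - [-0.03,0.1,0.46]
    - [0.04,0.1,0.46]
    - [0.1,0.07,0.45]
    - [0.15,0.06,0.44]
    - [0.21,0.06,0.42]
    - [0.25,0.06,0.39]
    - [0.3,0.06,0.35]
    - [0.34,0.06,0.31]
  dr:
    - [0,0,0]
    - [0,0,0]
    - [0,0,0]
    - [0,0,0]
    - [0,0,0]
    - [0,0,0]
    - [0,0,0]
    - [0,0,0]

```text
time_s: 13.2
position: [0.4567, -0.1615, 0.1558]
eef_rot: [-1.58, -0.013, 0.3]
wrist_force: [0.1, -4.9, -0.2]
width: 0.0155
```

Run:
```python
from h import *
s=state();print(s['eef_rot'],s['width'],s['time_s'])
circ(6,6)
P=np.array([[.5129,-.2114],[.4916,-.2199],[.4535,-.1964],s['position'][:2]])
from scipy.optimize import least_squares
print(least_squares(lambda q:np.hypot(*(P-q[:2]).T)-.038,[.488,-.182]).x, least_squares(lambda q:np.hypot(*(P-q[:2]).T)-q[2],[.488,-.182,.038]).x)
im,s=snap('wrist','w14')
```

```text
[-1.57954501 -0.01263302  0.30017452] 0.015475540645669666 13.2
ang 146.9842704928096 r 0.037700979428475584 F [ 0.1 -4.9 -0.2] z 0.1557733919258684
[[0.3, 0.04, 0.26], [0.34, 0.04, 0.2], [0.36, 0.04, 0.17], [0.38, 0.04, 0.13], [0.39, 0.04, 0.09], [0.39, 0.04, 0.05]]
[ 0.48868263 -0.18203713] [ 0.48873912 -0.18196895  0.03806238]
```

View pics/w14.png

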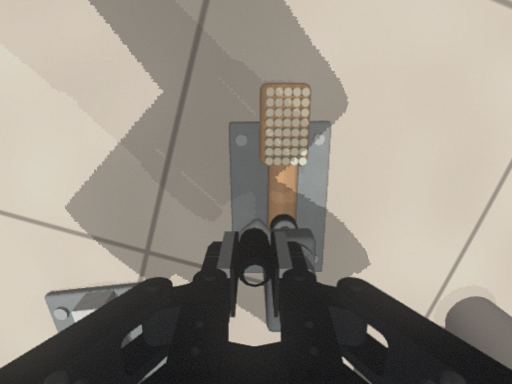

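carry_out:
  claw: [1,1,1,1,1,1]
  delta_pos:
    - [0.3,0.04,0.26]
    - [0.34,0.04,0.2]
    - [0.36,0.04,0.17]
    - [0.38,0.04,0.13]
    - [0.39,0.04,0.09]
    - [0.39,0.04,0.05]
  dr:
    - [0,0,0]
    - [0,0,0]
    - [0,0,0]
    - [0,0,0]
    - [0,0,0]
    - [0,0,0]

```text
time_s: 13.85
position: [0.4761, -0.1457, 0.1531]
eef_rot: [-1.581, -0.012, 0.301]
wrist_force: [-1.5, -6.8, -0.5]
width: 0.0159
```

Run:
```python
from h import *
s=state();print(s['eef_rot'],s['width'],s['time_s'])
circ(6,6,C=np.array([.4887,-.182]))
```

```text
[-1.5809666  -0.01168187  0.30128229] 0.015907377698664224 13.85
ang 109.14222823467422 r 0.038450084427683454 F [-1.5 -6.8 -0.5] z 0.1530879783918415
[[0.4, 0.04, -0.05], [0.39, 0.04, -0.05], [0.39, 0.04, -0.09], [0.38, 0.04, -0.13], [0.36, 0.04, -0.17], [0.34, 0.04, -0.21]]
```

carry_out:
  claw: [1,1,1,1,1]
  delta_pos:
    - [0.4,0.04,-0.03]
    - [0.39,0.04,-0.05]
    - [0.39,0.04,-0.09]
    - [0.38,0.04,-0.13]
    - [0,0,0]
  dr:
    - [0,0,0]
    - [0,0,0]
    - [0,0,0]
    - [0,0,0]
    - [0,0,0]

```text
time_s: 14.35
position: [0.4911, -0.1435, 0.1515]
eef_rot: [-1.579, -0.006, 0.302]
wrist_force: [-0.3, -5.1, 0.9]
width: 0.0154
```

Run:
```python
from h import *
a,s=snap('scene','sc15');b,_=snap('side','s15')
print(s['eef_rot'],s['width'],s['time_s'])
cv2.imwrite('pics/c15.png',np.hstack([cv2.resize(a[110:210,160:260],(400,400),interpolation=2),cv2.resize(b[190:290,230:330],(400,400),interpolation=2)])[:,:,::-1])
circ(3,5,C=np.array([.4887,-.182]))
```

```text
[-1.57939919 -0.00624971  0.30237962] 0.01544974730490079 14.35
ang 86.40504822081677 r 0.03850748725201578 F [-0.2 -5.2  0.6] z 0.15152396333568827
[[0.29, 0.03, -0.18], [0.29, 0.03, -0.16], [0.28, 0.03, -0.18]]
```

View pics/c15.png

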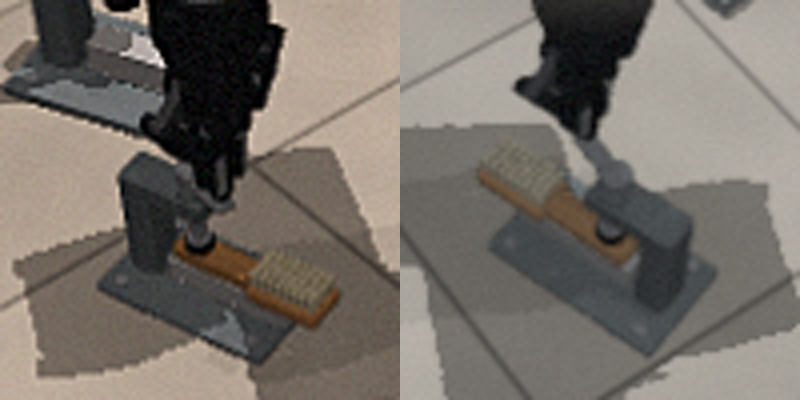

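carry_out:
  claw: [1,1,1,1]
  delta_pos:
    - [0.29,0.03,-0.16]
    - [0.29,0.03,-0.16]
    - [0.28,0.03,-0.18]
    - [0,0,0]
  dr:
    - [0,0,0]
    - [0,0,0]
    - [0,0,0]
    - [0,0,0]

```text
time_s: 14.85
position: [0.4986, -0.1447, 0.1507]
eef_rot: [-1.576, -0.001, 0.303]
wrist_force: [0.3, -6.0, 1.3]
width: 0.0159
```

Run:
```python
from h import *
s=state()
print(s['eef_rot'],s['width'],s['time_s'])
circ(3,5,C=np.array([.4887,-.182]))
```

```text
[-1.57579563e+00 -5.31820585e-04  3.02585572e-01] 0.0158532606299697 14.85
ang 75.1363798642412 r 0.03864014947042068 F [ 0.3 -6.   1.3] z 0.15069403193524364
[[0.24, 0.03, -0.24], [0.26, 0.03, -0.21], [0.24, 0.03, -0.23]]
```

carry_out:
  claw: [0.5,0.5,0.5,0.5,0.5,0.5,0.5,0.5,0.5,0.5]
  delta_pos:
    - [0,0,0]
    - [0,0,0]
    - [0,0,0]
    - [0,-0.5,0]
    - [0,-1.5,0]
    - [0,-3,0]
    - [0,-3,0]
    - [0,-3,0]
    - [0,-1,1]
    - [0,0,0]
  dr:
    - [0,0,0]
    - [0,0,0]
    - [0,0,0]
    - [0,0,0]
    - [0,0,0]
    - [0,0,0]
    - [0,0,0]
    - [0,0,0]
    - [0,0,0]
    - [0,0,0]

```text
time_s: 15.85
position: [0.4946, -0.1317, 0.2754]
eef_rot: [-1.571, 0.002, 0.302]
wrist_force: [0.2, 0.1, -0.4]
width: 0.0424
```

Run:
```python
from h import *
im,s=snap('wrist','w16');print(s['time_s'],s['position'],s['eef_rot'],s['width'],s['wrist_force'])
a,_=snap('scene','sc16');b,_=snap('side','s16')
cv2.imwrite('pics/c16.png',np.hstack([cv2.resize(a[110:210,160:260],(400,400),interpolation=2),cv2.resize(b[190:290,230:330],(400,400),interpolation=2)])[:,:,::-1])
```

```text
15.85 [ 0.49455313 -0.13173136  0.27539409] [-1.57081752  0.0016938   0.30215363] 0.04239443299458937 [ 0.22814446  0.13707671 -0.3666997 ]
```

View pics/c16.png

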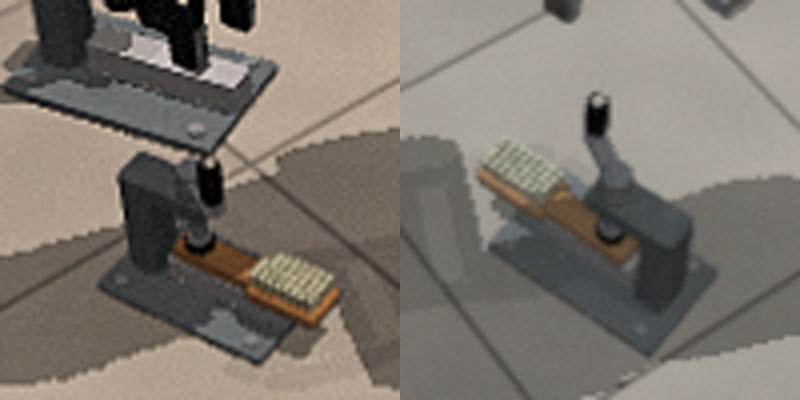

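View pics/w16.png

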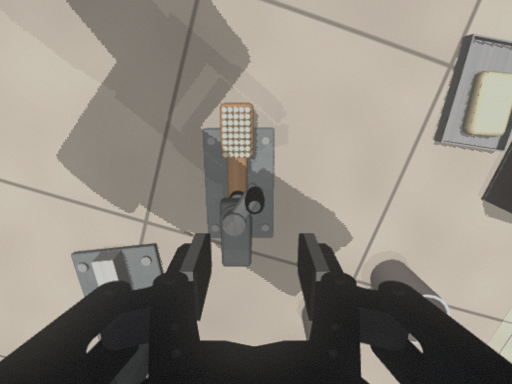

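Run:
```python
from h import *
s=state()
for k in (tri([('scene',(160+208/4,110+163/4),None),('side',(230+198/4,190+99/4),None)])[0], onplane('wrist',[(255,207)],.1595,s)[0]):
    d=k[:2]-np.array([.4887,-.182]);a=np.arctan2(d[1],d[0]);print(k,np.hypot(*d),np.degrees(a),'c',.9-(a-2*np.pi+np.radians(72.8)))
```

```text
[ 0.49936679 -0.14590872  0.15805419] 0.03763456602162336 73.53493911716717 c 4.629158808879575
[ 0.49966342 -0.14737604  0.1595    ] 0.0363182505752467 72.4300022538946 c 4.64844359517034
```

Two independent readings of the crank give 4.63 and 4.65, close to the intended 4.63. I'm handing in.

Run:
```python
from h import *
print(job_done(), state()['time_s'])
```

```text
the job is handed in; nothing more can be done
the job is handed in; nothing more can be done
```

The nailbrush is clamped in the smaller grey clamp, bristles up, with its head out of the mouth, and the job is handed in at about 16 s. I gripped the brush by its head, slid it in along the rest and let go. I then wound the crank clockwise by its knob from about 0.5 to about 4.6 rad, opened the gripper and lifted clear.

**Checks that agreed:**
- **Brush position:** measured while it lay on the rest before winding, the head end stood 32 mm past the base plate's edge, where 30 mm was meant. The brush lay straight along the rest.
- **Pad:** it sits on the tail in both the scene and side pictures.
- **Crank:** the arm's path gave 4.60 rad, and the camera pictures after release gave 4.63 and 4.65. That is about 0.6 rad past where the pad should meet the wood, so I expect roughly 18–20 N. I worked this out from the crank angle; the pad force could not be measured.
- **Robot:** the wrist force was near zero after release.
- **Other things on the shelf:** I touched none of them on purpose and saw none moved, but I took no position measurements of them.

**Disagreements:** the wrist camera measured the clamp's plate and rest about 4% too narrow. The side camera put the clamp's origin about 5 mm from the other views. The crank's arc and the last pictures confirmed the position of the screw's axis that I used.

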